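Squeeze a glued tea box in a ratchet bar clamp

TASK

The little wooden tea box has just been glued: set it lengthwise in the bar clamp, flat on the board between the end stop and the pad. Let go of it and pump the clamp's two blue grips (do not push the jaw by hand) until the pad presses the box against the stop and the white band of its plunger has gone into the jaw and the green band is at the jaw's edge; never squeeze so far that the red band goes deep into the jaw, which would crush the box. Finish while still holding the grips squeezed like that, and leave the mug, the egg timer and the glass jar alone.

Things in the scene. Friction and masses are not known exactly. Their poses are not given: they have to be found in the camera images.
- tea_box_center (a point): open-topped little box of light wood with dark corner pegs and one partition, 56 (its x) x 84 (its y) x 50 mm high, walls 6 mm, about 0.15 kg, loose on the worktop. The point is the middle of the box, 25 mm above its underside. Grasp it from above across its 56 mm width (along its x).
- clamp: one-hand bar clamp, fixed on a wooden board 76 (x) x 312 (y, -150 to +162) x 12 mm high. Origin on its underside; z up; y runs from the grips to the end stop. Grey housing 46 wide, 60 high at y -147 to -50 mm; end stop 62 wide, top 60 mm above the worktop, inner face at y = 132 to 142 mm. The box goes on the board, long side along y, middle within 15 mm of the centre line, turned under 8 degrees.
- clamp_seat (a point): on the board's top, 12 mm above the worktop, on the centre line, 44 mm from the stop's face: the middle of the box's underside when it all but touches the stop (the box reaches 42 mm each way). Setting the box down 4 to 8 mm nearer the pad is fine: the pad pushes it home. It is fixed to the stop. Axes as the clamp's.
- clamp_grips (a point): fixed point midway between the two upright blue grips, 112 mm above the worktop (grips reach from 60 to 134 mm). Axes as the clamp's. Each grip is 24 wide (x), 12 mm thick (y); over their outer faces they measure 62 mm along y at rest, 32 mm fully squeezed. They are geared together and move equally: squeeze both along y, or push either.
- clamp_stop (a joint): where the end stop is locked along the board, m: 0 to 0.010 (its face is at y = 0.132 + value in the clamp's frame). Locked: it does not move in use.
- pad_face (a point): middle of the black rubber pad's face that presses on the box, 40 x 40 mm, 36 mm above the worktop; moves along the clamp's y. At the start it is 114 to 140 mm from the end stop's face.
- clamp_grip (a joint): travel of each grip, m: 0 at rest, 0.015 at most (width over the grips = 0.062 - 2 x value). A spring returns them; 2 to 4 N per finger empty, up to about 12 N (24 N if only one is pushed) when clamping.
- clamp_jaw (a joint): advance of the steel jaw along the clamp's y, m, 0 to 0.075. Squeezing drives it up to 22 mm a stroke (1.45 x each grip's travel) by a ratchet with 8 mm teeth: up to 9 mm of a stroke may be idle before the pawl catches. When the grips open the jaw stays (2 N brake), so pump several strokes; under clamping load the brake is too weak and the jaw springs back. It has no release.
- clamp_pad (a joint): how far the pad's plunger is pressed into the jaw, m: 0 free, 0.018 at most; spring 0.8 N per mm. Bands on the plunger from the jaw outward: white 0-5 mm, green 5-11, red 11-18; the band at the jaw's edge tells the pressure. Right: 0.005 to 0.011 (white gone in, green at the edge); over 0.014 crushes the box.
- mug_1: bystander: white mug with blue stripes, 80x115x102 mm, origin under its middle
- egg_timer: bystander: red and white egg timer, 63 mm wide, 67 mm high, origin under its middle
- jar_small: bystander: small glass jar with lid, 56 mm wide, 65 mm high, origin under its middle
- grip_rear (a point): middle of the outer face of the rear blue grip (the one farther from the stop), 112 mm above the worktop; moves with it towards the other grip. The fingers must be pressing on at least one of the grips at the end.
Mind the look-alikes: they are no part of the job. Of the things shaped like the part that bears tea_box_center, the wooden one is meant.

How it is judged:
By the outcome, as a careful person would: the job done as asked, in the order asked, and still so for the second after the job is handed in, while the arm keeps its last pose, push and grip.
It also fails if it takes over 54 s, if anything falls off the work surface, if the arm or the gripper's body presses on something with over 40 N, if the wrist force passes 120 N, or if a joint passes its speed limit or range.

ROBOT

A 6-joint arm with a two-finger parallel gripper is mounted at the origin on a cart in front of the work surface, level with it; the furniture and walls round the work are solid. World frame = base frame: x ahead of the robot, y to its left, z up, the work surface at z = 0. Lengths are in m, angles in degrees, forces in N, time in s.
With the tool pointing down it reaches from about 0.375 to 0.9 m from the base axis. Payload 3.1 kg.
Tool frame: the origin (TCP) lies where the fingers leave the gripper's body, on its centre line; the fingertips stand bot.tips_ahead ahead of it and the grasp point (between the pads) lies 51 mm ahead of it (bot.tips_ahead is the distance from the TCP to the fingertips, in m); z points along the fingers, x is the direction in which the jaws open and shut, and the axes are right-handed (so a half turn about z gives the same grasp; the last joint's range is limited). The gripper opens to 87 mm and grips with 3 to 60 N. Pads are 19 mm wide; open, the fingers measure 117 mm over their backs; the gripper's body (75 mm by 190 mm) begins 51 mm behind the grasp point.
Start: joints at [-82.936, 30.224, 82.088, -0, 67.689, -10.227], TCP at [0.186, -0.597, 0.292] pointing down, gripper open.
Joint ranges: [-176.69, 176.69], [-43.24, 126.21], [12.49, 139.97], [-82, 262], [0, 151.66], [-163.58, 163.58]. Speed limits (degrees/s): [159.86, 159.86, 180, 180, 180, 180].

INTERFACE

Orientations are given as a 3x3 rotation matrix whose columns are the frame's x, y, z axes.
In Python, from rig import bot, vision, nets gives the robot as it stands.
- The arm moves only by the tool play_rows, never from a script. Its argument "series" is a list of rows, each an object of numbers: "tx", "ty", "tz": the shift along the world's x, y, z as a fraction of full scale; "turn": the turn about the world's z as a fraction of full scale. A call has 1 to 10 rows; each row shifts and turns the commanded pose from where the row before left it; what a row does not reach is not made up. Full scale, the value 1, is 0.8 m for a shift and 60 degrees for a turn. A row lasts 1/10 s, in which the tool goes at most 50 mm and 8.59 degrees, less where a joint would pass 70% of its speed; a pose out of reach is approached as far as the arm can. A call with a number of a shift or a turn outside -1 to 1 is refused whole. A call with a gripper value outside its range is refused whole. "gripper" is the opening, from 0 (shut) to 1 (fully open), set as the call begins (left out, the last holds). The fingers move at their own pace and stop on an object; the grip force is fixed at half the most. Time passes only in rows, so rows that do not move let the fingers close. It gives the time, the measured TCP pose, the force and the opening at its end, in the units of the state.
- bot.read_state(): the state, without advancing time (a new reading comes with each control period).
- vision.capture(name): name is "scene" or "top" or "wrist"; returns a dict with "pixels" (384x512x3 uint8, blue, green, red), "fx", "fy", "cx", "cy" (pixels), "extrinsics" (4x4, takes a point from camera to world coordinates). Camera axes: x right, y down, z forward; pixel columns grow to the right and rows downward; lengths in m; the calibration is good to about 2 mm. A picture is of the moment at which its call begins. There is no depth.
- bot.hand_in(): hands the job in, once; it reports no verdict.
Trained networks look in a picture, given as the dict that the camera call returned (one of the last four; its "shot" number tells which), for a name from the list of things; names that differ only in an ending like _2 or _b are one class to them, and where a whole thing is asked for, a point or a joint stands for the part that bears it (a point fixed in the world has none). Each returns a list of dicts, best first, with "confidence" (0 to 1); they miss things now and then, are a little off and sometimes report something else, mostly with a low value. They report only what shows in the picture. A call takes as long as a camera call. They do not tell look-alikes from the thing itself.
- nets.look_for(picture, query): "at" ([column, row] as shares, 0 to 1, of the picture: columns of its width, rows of its height, amid what is visible of it).
- nets.masks_of(picture, query): "region" (384x512 bool, what is visible of it) and "at" ([column, row] as shares, 0 to 1, of the picture: columns of its width, rows of its height, amid what is visible of it).
The state is a dict: "time_s": time; "joint_positions": joint angles; "qvel": joint speeds; "tau": joint torques, N m; "position": TCP position; "tcp_rot": TCP orientation; "force": force on the tool from outside, world axes, zero at the start; "moment": the same for the moment, N m; "opening": opening from 0.0 (shut) to 1.0 (fully open).
Only numpy, scipy, OpenCV 4.12 (cv2) and the standard library are available. Lean on these libraries where they do the work, as an engineer would, in place of code of your own. Each camera call takes 0.05 s, during which the arm holds its last target.

## Working session

There is one attempt and no reset: what is moved stays moved. The work goes in short steps, Python scripts to look and compute and a tool call to move; the robot and the scene stay as the last step left them, time stands still between calls to the robot, and variables do not carry over. Pictures are saved under pics/ and viewed, and the job is handed in when it is done.

Besides the shell and the picture viewer there is one more tool, called after ">>>" by a JSON object that holds its "op" and its "data", one argument or row to a line. play_rows: Moves the arm, as the interface text tells. Shift numbers are shares of 0.8 m and turn numbers shares of 60 degrees, none past 1 either way. Its arguments: {"type":"object","properties":{"series":{"type":"array"},"gripper":{"type":"number"}},"required":["series"]}

```bash
mkdir -p pics
cat > h.py <<'E'
import numpy as np, cv2
from rig import bot, vision, nets
def ray(p,u,v):
    E=np.array(p["extrinsics"]); d=E[:3,:3]@np.array([(u-p["cx"])/p["fx"],(v-p["cy"])/p["fy"],1]); return E[:3,3],d
def atz(p,u,v,z):
    o,d=ray(p,u,v); return o+d*(z-o[2])/d[2]
def proj(p,X):
    E=np.array(p["extrinsics"]); c=E[:3,:3].T@(np.array(X)-E[:3,3]); return np.array([p["fx"]*c[0]/c[2]+p["cx"],p["fy"]*c[1]/c[2]+p["cy"]])
E
python3 - <<'E'
from h import *
s=bot.read_state(); print(s["time_s"],s["position"],s["tcp_rot"],s["force"],s["opening"],bot.tips_ahead)
for n in("scene","top"):
    p=vision.capture(n); cv2.imwrite(f"pics/{n}0.png",p["pixels"]); print(n,p["fx"],p["cx"],p["cy"],np.round(p["extrinsics"],3).tolist())
    for q in("tea_box_center","clamp","clamp_grips","grip_rear","pad_face","clamp_seat","clamp_stop","mug_1","egg_timer","jar_small"):
        try: print(q,[(np.round(np.array(r["at"])*[512,384],1).tolist(),round(r["confidence"],2)) for r in nets.look_for(p,q)])
        except Exception as e: print(q,e)
E
```

```text
0.0 [ 0.18572112 -0.59615655  0.29124869] [[ 2.97242262e-01 -9.54802047e-01 -2.97588347e-04]
 [-9.54799574e-01 -2.97242179e-01  2.20445784e-03]
 [-2.19327667e-03 -3.71120809e-04 -9.99997526e-01]] [ 0.31671782 -0.5525074  -0.90651128] 1.0006993883538906 0.0697
scene 446.5772648415305 258.39610803624464 195.73919136708366 [[-0.861, -0.282, 0.424, 0.031], [-0.509, 0.475, -0.718, 0.633], [0.002, -0.834, -0.552, 0.789], [0.0, 0.0, 0.0, 1.0]]
tea_box_center [([307.1, 200.6], 0.9), ([241.8, 203.7], 0.7), ([316.9, 179.9], 0.6)]
clamp [([246.8, 243.9], 0.62)]
clamp_grips [([247.3, 246.7], 0.7)]
grip_rear [([225.8, 242.9], 0.79)]
pad_face [([257.6, 239.2], 0.49), ([246.9, 247.4], 0.44)]
clamp_seat [([288.6, 218.1], 0.55)]
clamp_stop [([290.3, 216.1], 0.78)]
mug_1 [([268.3, 182.3], 0.9)]
egg_timer [([214.0, 236.6], 0.77)]
jar_small [([243.1, 202.3], 0.68)]
top 475.45421664947725 256.5526813775515 189.5974564087944 [[-0.008, -0.989, 0.146, 0.371], [-1.0, 0.009, 0.009, -0.266], [-0.01, -0.146, -0.989, 1.393], [0.0, 0.0, 0.0, 1.0]]
tea_box_center [([302.9, 218.1], 0.79), ([365.2, 226.5], 0.73)]
clamp [([224.6, 217.8], 0.8)]
clamp_grips [([223.6, 216.2], 0.86)]
grip_rear [([179.2, 207.2], 0.6)]
pad_face []
clamp_seat []
clamp_stop [([273.5, 223.7], 0.52), ([216.5, 212.2], 0.36)]
mug_1 [([306.0, 176.7], 0.98), ([223.8, 216.2], 0.58)]
egg_timer [([215.4, 172.8], 0.95)]
jar_small [([267.2, 166.6], 0.8)]
```

Run:
```python
import cv2
a=cv2.imread("pics/top0.png"); cv2.imwrite("pics/top0c.png",cv2.resize(a[130:280,150:400],None,fx=3.2,fy=3.2,interpolation=3))
a=cv2.imread("pics/scene0.png"); cv2.imwrite("pics/scene0c.png",cv2.resize(a[150:290,180:350],None,fx=4.2,fy=4.2,interpolation=3))
```

```text
(no output)
```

View pics/top0c.png

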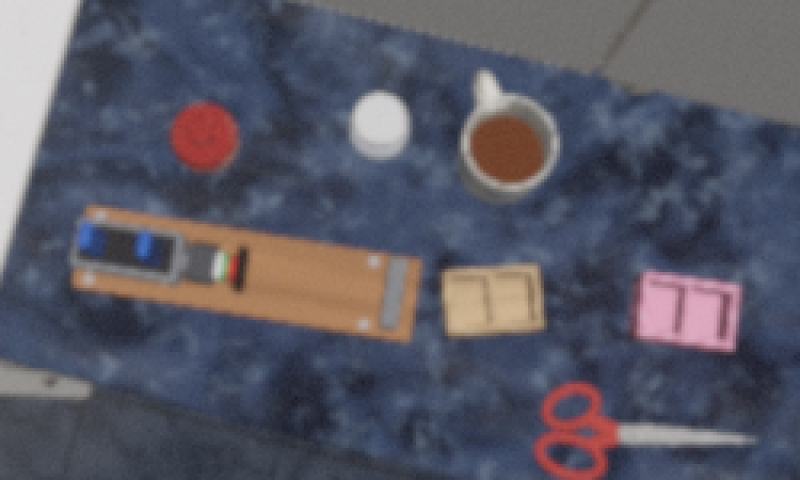

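View pics/scene0c.png

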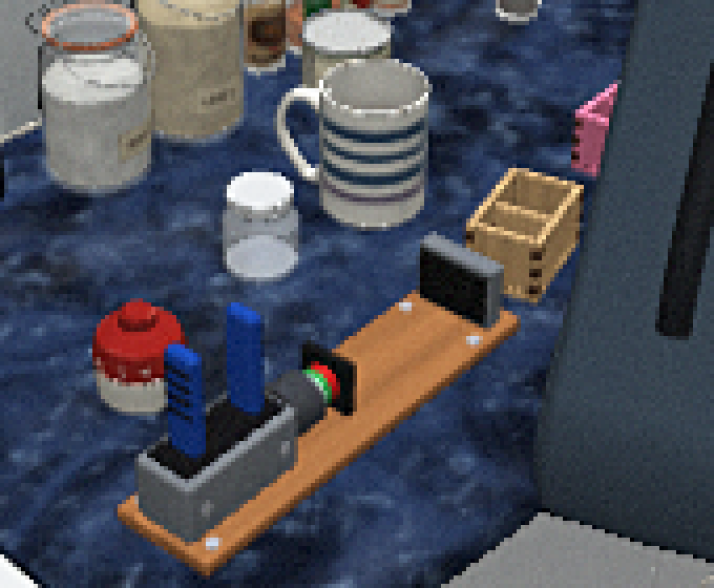

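View pics/top0.png

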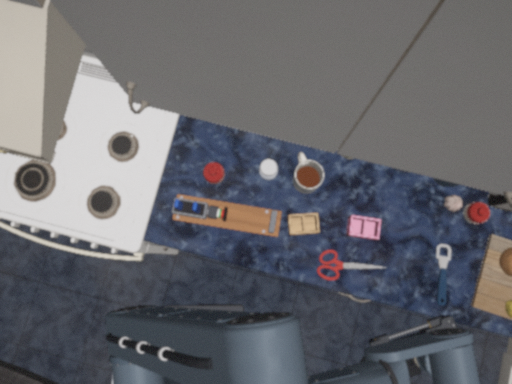

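The top view shows two boxes of the same shape. The light wood one is at about px (304,224) and the pink one at about (365,227). The wooden one, with its dark pegs visible in the scene crop, is the one meant. Next I'll measure the geometry.

Run:
```python
from h import *
p=vision.capture("top")
img=p["pixels"]
for q in("tea_box_center","clamp","mug_1","egg_timer","jar_small"):
    for r in nets.masks_of(p,q)[:3]:
        m=r["region"].astype(np.uint8); ys,xs=np.nonzero(m)
        rect=cv2.minAreaRect(np.column_stack([xs,ys]).astype(np.float32))
        z={"tea_box_center":.05,"clamp":.012}.get(q,.05)
        b=cv2.boxPoints(rect); W=np.array([atz(p,u,v,z)[:2] for u,v in b])
        print(q,round(r["confidence"],2),np.round(rect[0],1),np.round(W,3).tolist(),"mid",np.round(W.mean(0),4), "col",img[m>0].mean(0).round())
c=lambda L,z:np.array([atz(p,150+u/3.2,130+v/3.2,z)[:2] for u,v in L])
B=c([(88,206),(420,255),(412,341),(72,288)],.012); print("board",B.round(4).tolist())
T=c([(442,270),(542,263),(546,330),(447,338)],.05); print("box",T.round(4).tolist(),T.mean(0))
for n,A in(("board",B),("box",T)):
    d=(A[1]-A[0])+(A[2]-A[3]); print(n,np.degrees(np.arctan2(d[1],d[0])),np.linalg.norm(d)/2, np.linalg.norm((A[3]-A[0]+A[2]-A[1])/2))
w=vision.capture("wrist"); cv2.imwrite("pics/wrist0.png",w["pixels"]); print(np.round(w["extrinsics"],3).tolist(),w["fx"])
```

```text
tea_box_center 0.85 [303.5 223.1] [[0.498, -0.343], [0.503, -0.427], [0.448, -0.429], [0.443, -0.346]] mid [ 0.4728 -0.3859] col [130. 161. 186.]
tea_box_center 0.72 [306.1 174.8] [[0.588, -0.333], [0.678, -0.379], [0.634, -0.46], [0.546, -0.414]] mid [ 0.6114 -0.3964] col [ 94. 105. 128.]
tea_box_center 0.66 [271.9 221.5] [[0.449, -0.283], [0.51, -0.291], [0.507, -0.311], [0.447, -0.302]] mid [ 0.4782 -0.2966] col [129. 131. 139.]
clamp 0.79 [226.1 215. ] [[0.491, -0.001], [0.569, -0.013], [0.512, -0.328], [0.434, -0.313]] mid [ 0.5016 -0.1636] col [ 98. 116. 143.]
mug_1 0.62 [308.7 173.7] [[0.57, -0.348], [0.681, -0.376], [0.659, -0.46], [0.549, -0.431]] mid [ 0.6146 -0.4038] col [ 96. 106. 128.]
egg_timer 0.82 [213.6 172.3] [[0.608, -0.091], [0.662, -0.117], [0.634, -0.171], [0.581, -0.145]] mid [ 0.6212 -0.131 ] col [ 62.  63. 150.]
egg_timer 0.29 [303.  223.1] [[0.501, -0.338], [0.505, -0.429], [0.444, -0.431], [0.441, -0.34]] mid [ 0.4728 -0.3845] col [125. 153. 176.]
jar_small 0.69 [268. 169.] [[0.659, -0.262], [0.658, -0.314], [0.6, -0.313], [0.6, -0.261]] mid [ 0.6292 -0.2874] col [187. 185. 185.]
board [[0.5633, -0.0214], [0.5153, -0.3252], [0.4373, -0.3168], [0.488, -0.008]]
box [[0.4979, -0.3428], [0.5033, -0.4314], [0.4441, -0.4333], [0.4379, -0.3462]] [ 0.47077104 -0.38842741]
board -99.15290145886686 0.31027142330255764 0.07741335888228916
box -86.19837987349156 0.08802892945731362 0.0596383475064373
[[0.298, -0.913, -0.278, 0.262], [-0.955, -0.285, -0.086, -0.573], [-0.0, 0.291, -0.957, 0.385], [0.0, 0.0, 0.0, 1.0]] 289.2617270673913
```

View pics/wrist0.png

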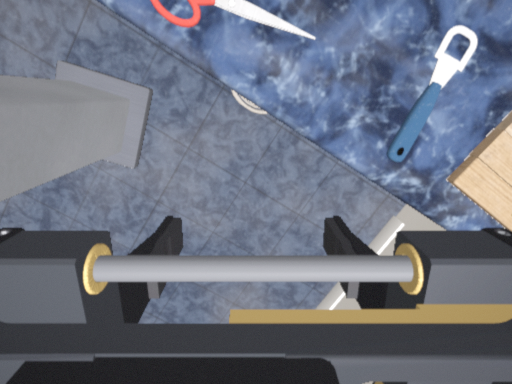

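>>> {"op": "play_rows", "data": {
  "series": [
    {"tx":0.036,"ty":0.0263,"tz":-0.005,"turn":0.1275},
    {"tx":0.036,"ty":0.0263,"tz":-0.005,"turn":0.1275},
    {"tx":0.036,"ty":0.0263,"tz":-0.005,"turn":0.1275},
    {"tx":0.036,"ty":0.0263,"tz":-0.005,"turn":0.1275},
    {"tx":0.036,"ty":0.0263,"tz":-0.005,"turn":0.1275},
    {"tx":0.036,"ty":0.0263,"tz":-0.005,"turn":0.1275},
    {"tx":0.036,"ty":0.0263,"tz":-0.005,"turn":0.1275},
    {"tx":0.036,"ty":0.0263,"tz":-0.005,"turn":0.1275},
    {"tx":0.036,"ty":0.0263,"tz":-0.005,"turn":0.1275},
    {"tx":0.036,"ty":0.0263,"tz":-0.005,"turn":0.1275}
  ],
  "gripper": 1
}}

```text
time_s: 2.45
position: [0.475, -0.3854, 0.2522]
tcp_rot: [[0.997, 0.072, 0.0], [0.072, -0.997, -0.0], [0.0, 0.0, -1.0]]
force: [-0.1, -0.6, 0.4]
opening: 1.0
```

>>> {"op": "play_rows", "data": {
  "series": [
    {"tx":0},
    {"tx":0},
    {"tx":0}
  ]
}}

```text
invalid input
```

Run:
```python
from h import *
s=bot.read_state(); R=np.array(s["tcp_rot"]); print(s["time_s"],s["position"],np.degrees(np.arctan2(R[1,0],R[0,0])),np.round(s["force"],1))
w=vision.capture("wrist"); cv2.imwrite("pics/wrist1.png",cv2.resize(w["pixels"],(800,600)))
for q in("tea_box_center","clamp"):
    for r in nets.masks_of(w,q)[:3]:
        m=r["region"].astype(np.uint8); ys,xs=np.nonzero(m); print(q,r["confidence"],xs.min(),xs.max(),ys.min(),ys.max(),w["pixels"][m>0].mean(0).round())
```

```text
2.45 [ 0.4749557  -0.38542755  0.25222253] 4.1059633985443496 [-0.1 -0.6  0.4]
tea_box_center 0.67 230 295 73 105 [195. 191. 192.]
tea_box_center 0.62 205 260 282 323 [181. 158. 211.]
tea_box_center 0.56 223 277 131 213 [172. 206. 227.]
clamp 0.94 224 321 0 116 [146. 183. 222.]
```

View pics/wrist1.png

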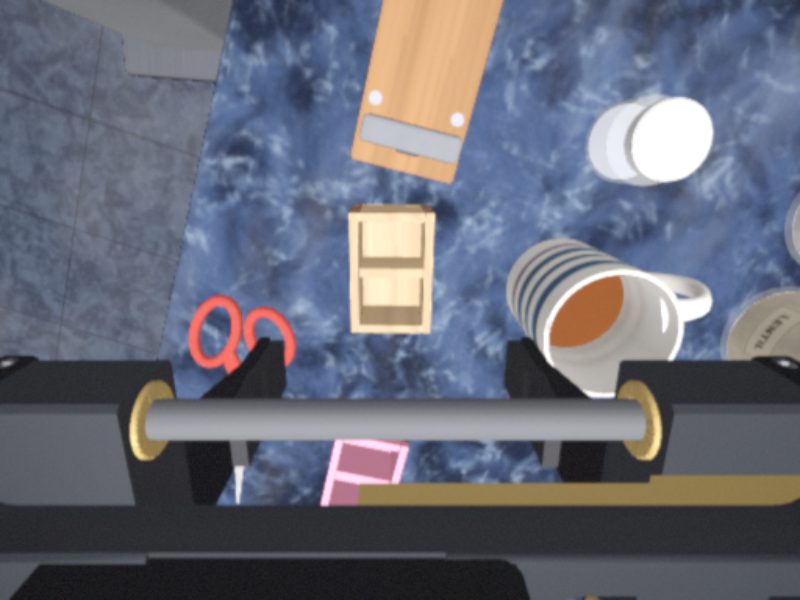

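Run:
```python
from h import *
w=vision.capture("wrist"); k=.64
c=lambda L,z:np.array([atz(w,(u+.5)*k-.5,(v+.5)*k-.5,z)[:2] for u,v in L])
print("mugrim left",c([(537,320),(552,365),(560,300)],.102).round(4).tolist(),"base",c([(508,285)],0.0).round(4).tolist())
T=c([(349,207),(435,206),(432,332),(351,333)],.05); print("box",T.round(4).tolist(),T.mean(0).round(4))
d=T[0]-T[3]+T[1]-T[2]; print("boxyaw",np.degrees(np.arctan2(d[1],d[0])),np.linalg.norm(d)/2,np.linalg.norm(T[1]-T[0]))
S=c([(365,115),(462,138),(457,163),(361,143)],.06); print("stop top",S.round(4).tolist())
B=c([(352,158),(451,182),(503,0),(383,0)],.012); print("board",B.round(4).tolist())
for a,b in((0,1),(2,1),(3,0)):
    d=B[b]-B[a]; print(np.degrees(np.arctan2(d[1],d[0])),np.linalg.norm(d))
d=S[1]-S[0]+S[2]-S[3];print(np.degrees(np.arctan2(d[1],d[0])))
print("fingertip gap centre", w["extrinsics"][:3,3] if hasattr(w["extrinsics"],'shape') else 0)
```

```text
mugrim left [[0.5573, -0.3919], [0.5707, -0.4194], [0.5683, -0.379]] base [[0.5664, -0.4006]]
box [[0.4425, -0.3418], [0.4978, -0.3373], [0.5041, -0.4246], [0.4474, -0.4293]] [ 0.473  -0.3832]
boxyaw 93.65738691468981 0.08761075616979469 0.05551047339533873
stop top [[0.4507, -0.2862], [0.5091, -0.295], [0.5077, -0.3095], [0.4491, -0.302]]
board [[0.4397, -0.3121], [0.5113, -0.3237], [0.5326, -0.2075], [0.4555, -0.2129]]
-9.198679963154426 0.07249277694905952
-100.40711358715373 0.1180839285109627
-99.04894246328845 0.10041554029667046
-7.92041656488708
fingertip gap centre [ 0.46981391 -0.30500811  0.34437864]
```

>>> {"op": "play_rows", "data": {
  "series": [
    {"tx":-0.0025,"turn":-0.007,"tz":-0.0363},
    {"tz":-0.0363},
    {"tz":-0.0363},
    {"tz":-0.0363},
    {"tz":-0.0263},
    {"tz":-0.01},
    {"tz":0.0},
    {"tz":0.0}
  ],
  "gripper": 1
}}

```text
invalid input
```

Run:
```python
from h import *
s=bot.read_state(); print(s["time_s"],s["position"],np.round(s["force"],1))
for n in("wrist","scene"):
    w=vision.capture(n); cv2.imwrite(f"pics/{n}2.png",w["pixels"])
```

```text
2.65 [ 0.47426347 -0.38573813  0.25211158] [ 0.1 -0.6 -0.5]
```

View pics/wrist2.png

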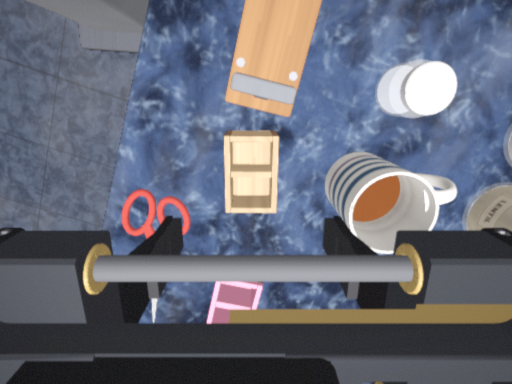

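View pics/scene2.png

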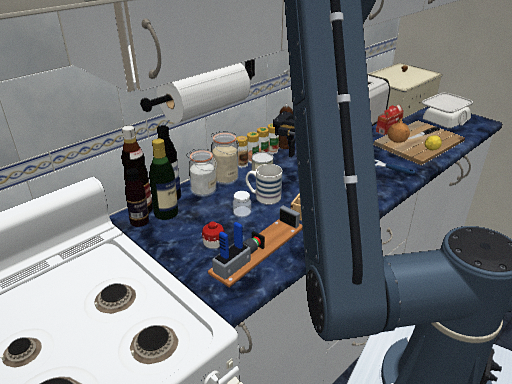

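The move was refused because every row needs all four keys. The wrist picture still shows the wooden box at (251,172), with the mug to its right.

>>> {"op": "play_rows", "data": {
  "series": [
    {"tx":-0.0015,"ty":-0.0005,"turn":-0.007,"tz":-0.0363},
    {"tx":0,"ty":0,"turn":0,"tz":-0.0363},
    {"tx":0,"ty":0,"turn":0,"tz":-0.0363},
    {"tx":0,"ty":0,"turn":0,"tz":-0.0363},
    {"tx":0,"ty":0,"turn":0,"tz":-0.0263},
    {"tx":0,"ty":0,"turn":0,"tz":-0.01},
    {"tx":0,"ty":0,"turn":0,"tz":0},
    {"tx":0,"ty":0,"turn":0,"tz":0}
  ],
  "gripper": 1
}}

```text
time_s: 3.55
position: [0.4726, -0.3878, 0.108]
tcp_rot: [[0.998, 0.058, 0.001], [0.058, -0.998, -0.001], [0.001, 0.001, -1.0]]
force: [-0.3, -0.4, 0.0]
opening: 0.998
```

Run:
```python
from h import *
s=bot.read_state(); print(s["time_s"],s["position"],np.round(s["force"],1))
w=vision.capture("wrist"); cv2.imwrite(f"pics/wrist3.png",w["pixels"])
```

```text
3.55 [ 0.4726208  -0.38779182  0.1079734 ] [-0.3 -0.4  0. ]
```

View pics/wrist3.png

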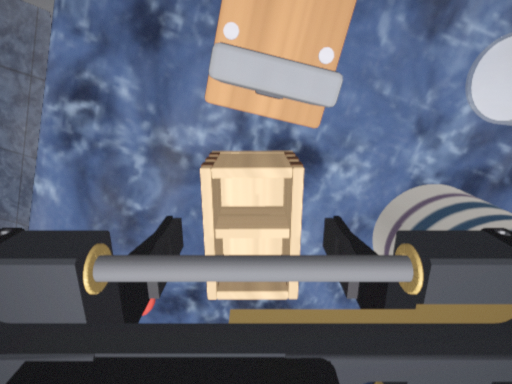

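The fingers straddle the wooden box (rim x 203–300 px), and the mug is untouched on the right. Closing now.

>>> {"op": "play_rows", "data": {
  "series": [
    {"tx":0,"ty":0,"turn":0,"tz":0},
    {"tx":0,"ty":0,"turn":0,"tz":0},
    {"tx":0,"ty":0,"turn":0,"tz":0},
    {"tx":0,"ty":0,"turn":0,"tz":0},
    {"tx":0,"ty":0,"turn":0,"tz":0},
    {"tx":0,"ty":0,"turn":0,"tz":0},
    {"tx":0,"ty":0,"turn":0,"tz":0},
    {"tx":0,"ty":0,"turn":0,"tz":0}
  ],
  "gripper": 0.3
}}

```text
time_s: 4.4
position: [0.4726, -0.3867, 0.1072]
tcp_rot: [[0.998, 0.059, 0.0], [0.059, -0.998, 0.0], [0.0, -0.0, -1.0]]
force: [-0.7, 0.6, 2.4]
opening: 0.637
```

Run:
```python
from h import *
s=bot.read_state(); print(s["time_s"],s["position"],s["opening"],np.round(s["force"],1))
w=vision.capture("wrist"); cv2.imwrite(f"pics/wrist4.png",w["pixels"])
c=lambda L,z:np.array([atz(w,u,v,z)[:2] for u,v in L])
print(c([(202,166),(302,163),(299,298),(206,298)],.05).round(4).tolist())
```

```text
4.4 [ 0.47264282 -0.38668698  0.10719878] 0.6374047552079353 [-0.7  0.6  2.4]
[[0.4433, -0.3439], [0.4961, -0.3392], [0.5035, -0.4237], [0.4465, -0.427]]
```

View pics/wrist4.png

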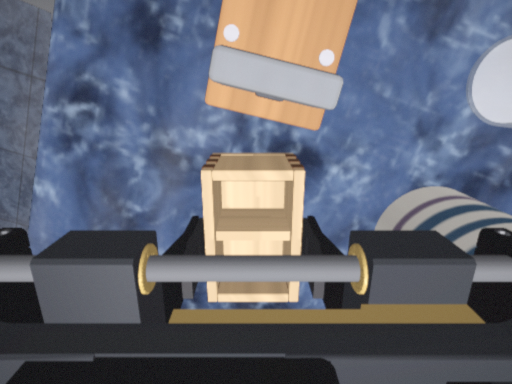

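The box is gripped, with opening 0.637 (about 55.5 mm). Next: lift, carry over the seat and turn.

>>> {"op": "play_rows", "data": {
  "series": [
    {"tx":0,"ty":0,"turn":0,"tz":0.02},
    {"tx":0,"ty":0,"turn":0,"tz":0.0425},
    {"tx":0,"ty":0,"turn":0,"tz":0.0425},
    {"tx":0.0039,"ty":0.0359,"turn":-0.0417,"tz":0},
    {"tx":0.0039,"ty":0.0359,"turn":-0.0417,"tz":0},
    {"tx":0.0039,"ty":0.0359,"turn":-0.0417,"tz":0},
    {"tx":0.0039,"ty":0.0359,"turn":-0.0417,"tz":0},
    {"tx":0.0039,"ty":0.0359,"turn":-0.0417,"tz":0},
    {"tx":0,"ty":0,"turn":0,"tz":0},
    {"tx":0,"ty":0,"turn":0,"tz":0}
  ]
}}

```text
time_s: 5.45
position: [0.4883, -0.2427, 0.1909]
tcp_rot: [[0.988, -0.157, -0.0], [-0.157, -0.988, -0.0], [-0.0, 0.0, -1.0]]
force: [0.7, -0.7, -0.3]
opening: 0.639
```

Run:
```python
from h import *
s=bot.read_state(); R=np.array(s["tcp_rot"]); print(s["time_s"],s["position"],s["opening"],np.round(s["force"],1),np.degrees(np.arctan2(R[1,0],R[0,0])))
for n in("wrist","scene","top"):
    w=vision.capture(n); cv2.imwrite(f"pics/{n}5.png",w["pixels"])
a=cv2.imread("pics/top5.png"); cv2.imwrite("pics/top5c.png",cv2.resize(a[130:280,150:400],None,fx=3.2,fy=3.2,interpolation=3))
a=cv2.imread("pics/scene5.png"); cv2.imwrite("pics/scene5c.png",cv2.resize(a[150:290,180:350],None,fx=4.2,fy=4.2,interpolation=3))
```

```text
5.45 [ 0.48833898 -0.24274534  0.19085926] 0.6390110720197797 [ 0.7 -0.7 -0.3] -9.025454539837268
```

View pics/wrist5.png

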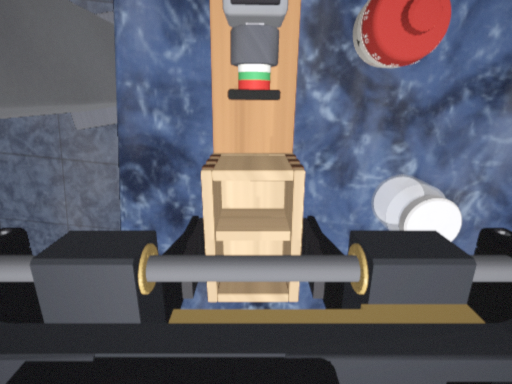

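View pics/scene5c.png

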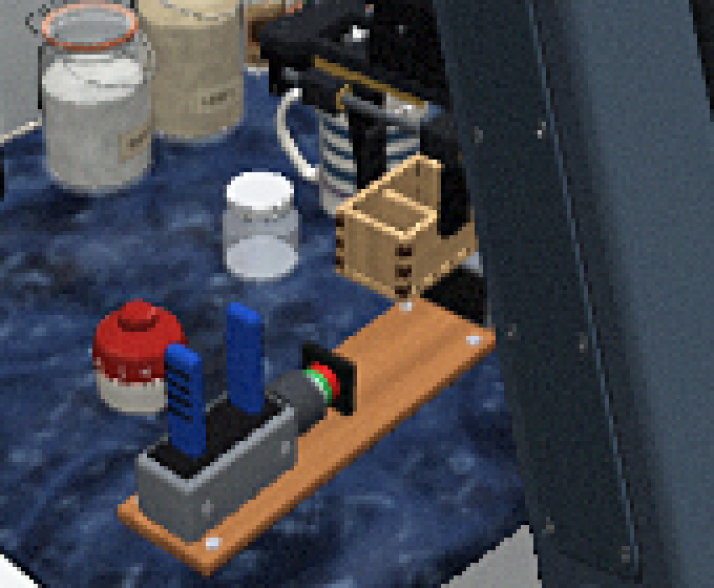

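View pics/top5c.png

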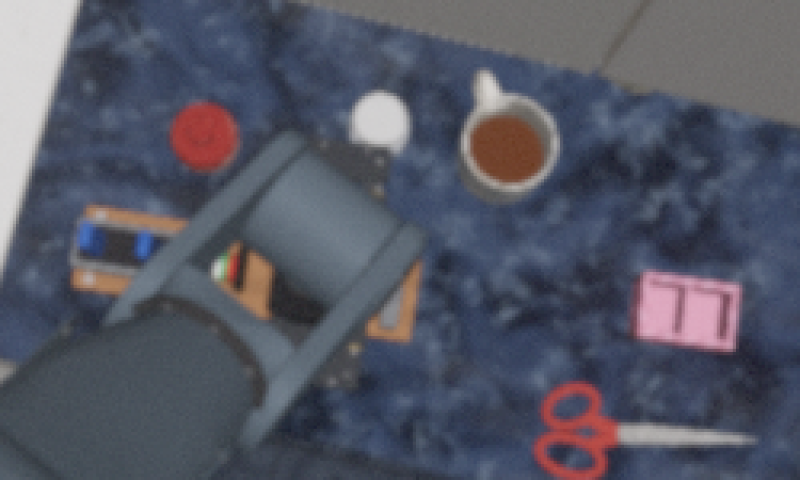

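Run:
```python
from h import *
s=bot.read_state(); R=np.array(s["tcp_rot"]); t=np.array(s["position"])
w=vision.capture("wrist"); E=np.array(w["extrinsics"])
T=np.eye(4);T[:3,:3]=R;T[:3,3]=t; C=np.linalg.inv(T)@E; print("cam in tool",C.round(4).tolist())
a=np.radians(3.4);T4=np.eye(4);T4[:3,:3]=np.array([[np.cos(a),np.sin(a),0],[np.sin(a),-np.cos(a),0],[0,0,-1]]);T4[:3,3]=[.47264,-.38669,.1072]
w4=dict(w);w4["extrinsics"]=T4@C
print("stop inner", [atz(w4,u,v,.06)[:2].round(4).tolist() for u,v in((214,44),(341,76))],"board end",[atz(w4,u,v,.012)[:2].round(4).tolist() for u,v in((206,101),(320,130))])
print("box centre w4",np.mean([atz(w4,u,v,.05)[:2] for u,v in((202,166),(302,163),(299,300),(206,300))],0))
# now: box top z = .05+(0.1909-.1072)
zt=.05+.0837
print("box now",np.mean([atz(w,u,v,zt)[:2] for u,v in((202,166),(302,163),(299,300),(206,300))],0))
print("board edges",[atz(w,u,v,.012)[:2].round(4).tolist() for u,v in((212,150),(297,150),(210,20),(298,20))])
print("pad",[atz(w,u,v,.056)[:2].round(4).tolist() for u,v in((229,99),(280,99))])
```

```text
cam in tool [[1.0, 0.0004, 0.0002, 0.0002], [-0.0005, 0.9568, 0.2907, -0.0799], [-0.0001, -0.2907, 0.9568, -0.0924], [0.0, 0.0, 0.0, 1.0]]
stop inner [[0.4498, -0.286], [0.5075, -0.2958]] board end [[0.4392, -0.3115], [0.5124, -0.3251]]
box centre w4 [ 0.4724393  -0.38415063]
box now [ 0.48883401 -0.24193365]
board edges [[0.4557, -0.2077], [0.5352, -0.2205], [0.4759, -0.0998], [0.5486, -0.1115]]
pad [[0.4835, -0.1648], [0.5215, -0.1709]]
```

Alignment is good. The box is about 50 mm from the stop, 0.7 mm off the centre line, and 33 mm clear of the pad. Lowering it now.

>>> {"op": "play_rows", "data": {
  "series": [
    {"tx":0,"ty":0,"turn":0,"tz":-0.03},
    {"tx":0,"ty":0,"turn":0,"tz":-0.03},
    {"tx":0,"ty":0,"turn":0,"tz":-0.02},
    {"tx":0,"ty":0,"turn":0,"tz":-0.006},
    {"tx":0,"ty":0,"turn":0,"tz":-0.0025},
    {"tx":0,"ty":0,"turn":0,"tz":0},
    {"tx":0,"ty":0,"turn":0,"tz":0}
  ]
}}

```text
time_s: 6.35
position: [0.4886, -0.2437, 0.121]
tcp_rot: [[0.987, -0.159, 0.001], [-0.159, -0.987, -0.001], [0.002, 0.001, -1.0]]
force: [0.2, 0.2, -1.3]
opening: 0.645
```

Run:
```python
from h import *
w=vision.capture("wrist"); cv2.imwrite(f"pics/wrist6.png",w["pixels"])
```

```text
(no output)
```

View pics/wrist6.png

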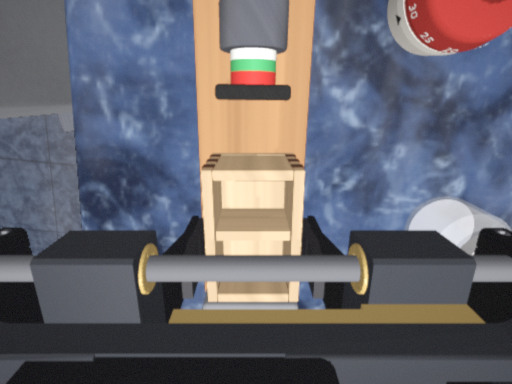

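>>> {"op": "play_rows", "data": {
  "series": [
    {"tx":0,"ty":0,"turn":0,"tz":-0.002},
    {"tx":0,"ty":0,"turn":0,"tz":-0.001},
    {"tx":0,"ty":0,"turn":0,"tz":0},
    {"tx":0,"ty":0,"turn":0,"tz":0}
  ]
}}

```text
time_s: 6.8
position: [0.4887, -0.2434, 0.1192]
tcp_rot: [[0.987, -0.159, 0.001], [-0.159, -0.987, -0.001], [0.002, 0.001, -1.0]]
force: [-0.9, 0.1, 6.5]
opening: 0.64
```

>>> {"op": "play_rows", "data": {
  "series": [
    {"tx":0,"ty":0,"turn":0,"tz":0},
    {"tx":0,"ty":0,"turn":0,"tz":0},
    {"tx":0,"ty":0,"turn":0,"tz":0},
    {"tx":0,"ty":0,"turn":0,"tz":0},
    {"tx":0,"ty":0,"turn":0,"tz":0.025},
    {"tx":0,"ty":0,"turn":0,"tz":0.05},
    {"tx":0,"ty":0,"turn":0,"tz":0.05},
    {"tx":0,"ty":0,"turn":0,"tz":0.03},
    {"tx":0,"ty":0,"turn":0,"tz":0},
    {"tx":0,"ty":0,"turn":0,"tz":0}
  ],
  "gripper": 1
}}

```text
time_s: 7.8
position: [0.488, -0.243, 0.2419]
tcp_rot: [[0.987, -0.159, 0.0], [-0.159, -0.987, -0.0], [0.0, 0.0, -1.0]]
force: [-0.4, 0.3, -0.8]
opening: 1.0
```

Run:
```python
from h import *
w=vision.capture("wrist"); cv2.imwrite(f"pics/wrist7.png",w["pixels"])
print([ (np.round(np.array(r["at"])*[512,384]),r["confidence"]) for r in nets.look_for(w,"grip_rear")])
```

```text
[(array([253.,  86.]), 0.37), (array([250.,   4.]), 0.24)]
```

View pics/wrist7.png

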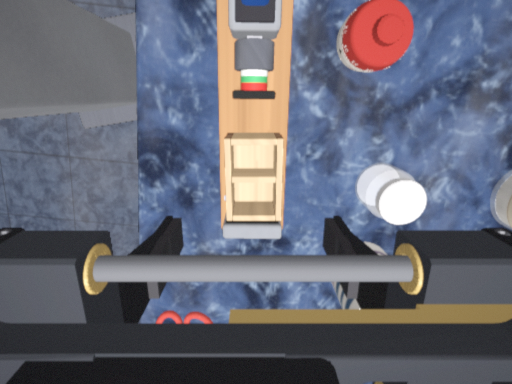

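The box sits flat and straight on the board at (255,178), just short of the stop at (252,230). The fingers have let go. Now over the grips.

>>> {"op": "play_rows", "data": {
  "series": [
    {"tx":0.0037,"ty":0.0226,"turn":0.14,"tz":0.001},
    {"tx":0.0037,"ty":0.0226,"turn":0.14,"tz":0.001},
    {"tx":0.0037,"ty":0.0226,"turn":0.14,"tz":0.001},
    {"tx":0.0037,"ty":0.0226,"turn":0.14,"tz":0.001},
    {"tx":0.0037,"ty":0.0226,"turn":0.14,"tz":0.001},
    {"tx":0.0037,"ty":0.0226,"turn":0.14,"tz":0.001},
    {"tx":0.0037,"ty":0.0226,"turn":0.14,"tz":0.001},
    {"tx":0.0037,"ty":0.0226,"turn":0.14,"tz":0.001},
    {"tx":0.0037,"ty":0.0226,"turn":0.14,"tz":0.001},
    {"tx":0.0037,"ty":0.0226,"turn":0.1,"tz":0.001}
  ]
}}

```text
time_s: 8.9
position: [0.517, -0.0613, 0.248]
tcp_rot: [[0.297, 0.955, -0.004], [0.955, -0.297, 0.001], [0.0, -0.004, -1.0]]
force: [-0.6, -0.1, 0.0]
opening: 0.996
```

>>> {"op": "play_rows", "data": {
  "series": [
    {"tx":0,"ty":0,"turn":0.057,"tz":0},
    {"tx":0,"ty":0,"turn":0,"tz":0},
    {"tx":0,"ty":0,"turn":0,"tz":0}
  ]
}}

```text
time_s: 9.2
position: [0.5173, -0.0622, 0.2486]
tcp_rot: [[0.245, 0.969, -0.003], [0.969, -0.245, 0.001], [0.0, -0.003, -1.0]]
force: [0.1, 0.5, 0.4]
opening: 0.999
```

Run:
```python
from h import *
s=bot.read_state(); R=np.array(s["tcp_rot"]); print(s["time_s"],s["position"],s["opening"],np.round(s["force"],1),np.degrees(np.arctan2(R[1,0],R[0,0])))
w=vision.capture("wrist"); cv2.imwrite(f"pics/wrist8.png",cv2.resize(w["pixels"],(800,600)))
w=vision.capture("scene"); cv2.imwrite("pics/scene8c.png",cv2.resize(w["pixels"][150:290,180:350],None,fx=4.2,fy=4.2,interpolation=3))
```

```text
9.2 [ 0.51729764 -0.06224105  0.24860641] 0.9993500703725916 [0.1 0.5 0.4] 75.8035299960139
```

View pics/wrist8.png

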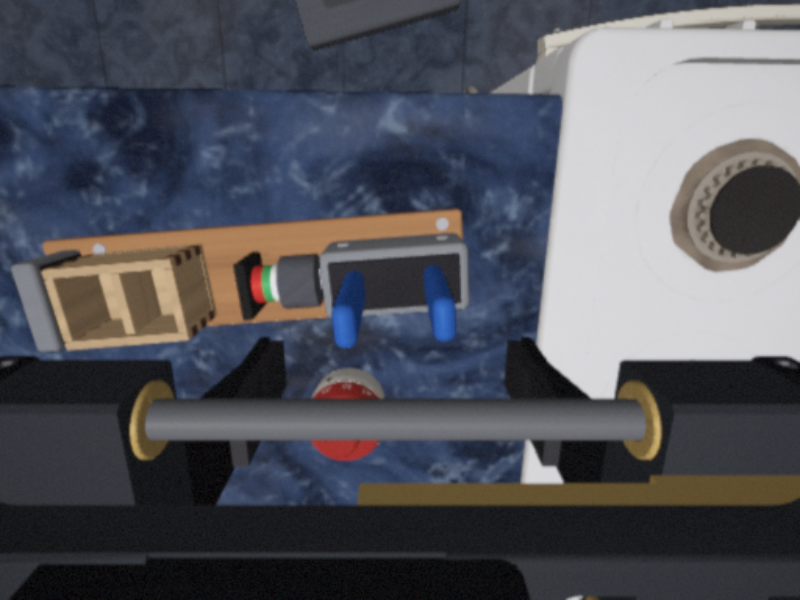

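View pics/scene8c.png

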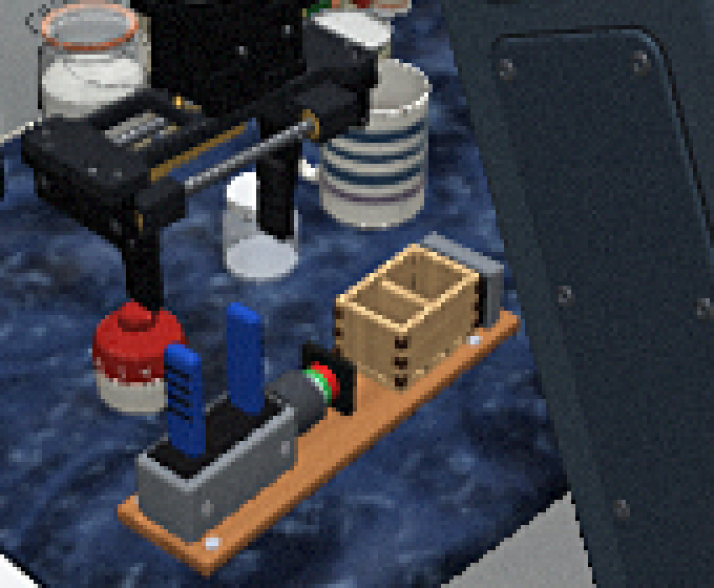

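Run:
```python
from h import *
p=vision.capture("wrist"); k=.64
im=p["pixels"]; cv2.imwrite("pics/w9.png",cv2.resize(im[150:235,195:310],None,fx=6,fy=6,interpolation=2))
# blue mask
hsv=cv2.cvtColor(im,cv2.COLOR_BGR2HSV); m=cv2.inRange(hsv,(105,180,70),(125,255,255)); 
n,l,st,ce=cv2.connectedComponentsWithStats(m)
for i in range(1,n):
    if st[i,4]>80: print(st[i],ce[i])
s=vision.capture("scene"); 
c0=np.array([.5173,-.0622]); R=np.array([.16,.987])
for z in(.134,):
  for u,v in((346,330),(443,324)): print(atz(p,u*k,v*k,z).round(4))
# model overlay: grips at clamp y g, optimise visually
yc=np.array([-.16,-.987,0]);xc=np.array([-.987,.16,0]); o=np.array([.5017,-.1584,0])
for g in(-.098-.031,-.098+.031):
  print(g,[proj(p,o+yc*g+xc*a+np.array([0,0,.134])).round(1).tolist() for a in(-.012,.012)], [proj(s,o+yc*g+np.array([0,0,.134])).round(1).tolist()])
```

```text
[272 170  20  47 597] [281.3919598  193.50251256]
[214 174  20  47 648] [223.35030864 197.36265432]
[ 0.5164 -0.0872  0.134 ]
[ 0.525  -0.0401  0.134 ]
-0.129 [[295.0, 216.0], [293.6, 186.6]] [[221.7, 235.0]]
-0.067 [[215.7, 222.3], [211.8, 193.3]] [[239.3, 222.8]]
```

View pics/w9.png

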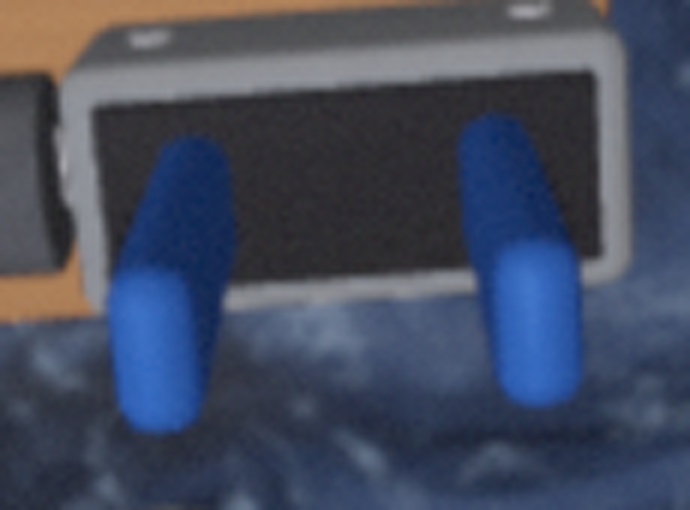

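Run:
```python
from h import *
p=vision.capture("wrist")
a=atz(p,221.3,208.3,.134);b=atz(p,285,203.8,.134); print(a,b,(a+b)/2,np.linalg.norm(a-b),np.degrees(np.arctan2(*(b-a)[[1,0]])))
```

```text
[ 0.51441082 -0.08688967  0.134     ] [ 0.52281597 -0.03848345  0.134     ] [ 0.51861339 -0.06268656  0.134     ] 0.04913052750788607 80.14950612714416
```

>>> {"op": "play_rows", "data": {
  "series": [
    {"tx":0.0016,"ty":-0.0006,"turn":0.083,"tz":0},
    {"tx":0,"ty":0,"turn":0,"tz":0},
    {"tx":0,"ty":0,"turn":0,"tz":-0.03},
    {"tx":0,"ty":0,"turn":0,"tz":-0.03},
    {"tx":0,"ty":0,"turn":0,"tz":-0.03},
    {"tx":0,"ty":0,"turn":0,"tz":-0.017},
    {"tx":0,"ty":0,"turn":0,"tz":0},
    {"tx":0,"ty":0,"turn":0,"tz":0}
  ]
}}

```text
time_s: 10.25
position: [0.5192, -0.0629, 0.1644]
tcp_rot: [[0.16, 0.987, -0.0], [0.987, -0.16, 0.0], [0.0, -0.0, -1.0]]
force: [0.9, 0.3, 0.0]
opening: 1.003
```

```bash
cat > look.py <<'E'
import sys
from h import *
t=sys.argv[1]
s=bot.read_state(); R=np.array(s["tcp_rot"]); print(s["time_s"],s["position"],s["opening"],np.round(s["force"],1),np.degrees(np.arctan2(R[1,0],R[0,0])))
w=vision.capture("wrist"); a=cv2.resize(w["pixels"][100:300,0:400],(800,400),interpolation=cv2.INTER_CUBIC)
w=vision.capture("scene"); b=cv2.resize(w["pixels"][200:270,200:310],(314,200),interpolation=cv2.INTER_CUBIC)
c=np.zeros((600,800,3),np.uint8); c[:400]=a; c[400:,:314]=b
d=cv2.resize(w["pixels"][218:258,235:285],(250,200),interpolation=cv2.INTER_CUBIC); c[400:,330:580]=d
cv2.imwrite(f"pics/look{t}.png",c)
E
python3 look.py 1
```

```text
10.25 [ 0.51920718 -0.06294376  0.16436944] 1.0031695270276177 [0.9 0.3 0. ] 80.78925953269795
```

View pics/look1.png

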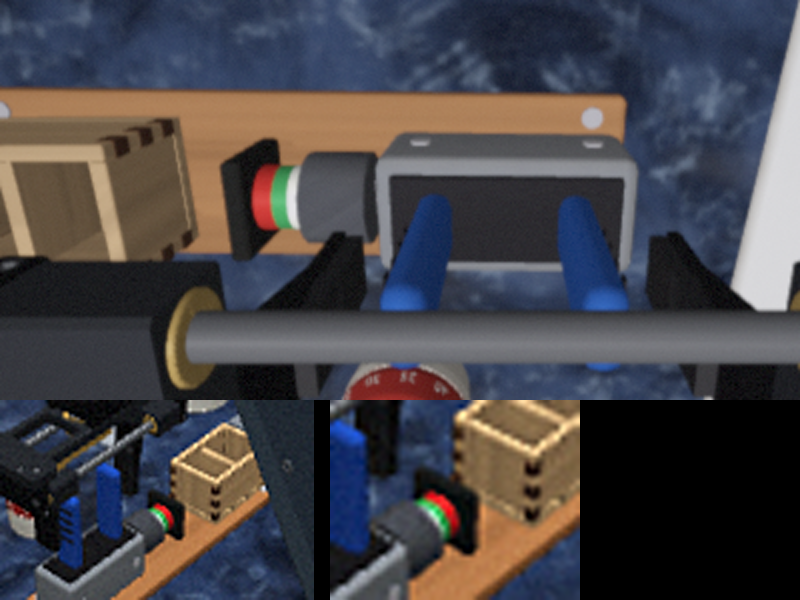

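The fingers straddle the blue grips, and the bands show clearly at (285,195). First full stroke; the gap to the box is still about 33 mm.

>>> {"op": "play_rows", "data": {
  "series": [
    {"tx":0,"ty":0,"turn":0,"tz":0},
    {"tx":0,"ty":0,"turn":0,"tz":0},
    {"tx":0,"ty":0,"turn":0,"tz":0},
    {"tx":0,"ty":0,"turn":0,"tz":0},
    {"tx":0,"ty":0,"turn":0,"tz":0},
    {"tx":0,"ty":0,"turn":0,"tz":0},
    {"tx":0,"ty":0,"turn":0,"tz":0},
    {"tx":0,"ty":0,"turn":0,"tz":0},
    {"tx":0,"ty":0,"turn":0,"tz":0},
    {"tx":0,"ty":0,"turn":0,"tz":0}
  ],
  "gripper": 0.37
}}

```text
time_s: 11.35
position: [0.5192, -0.0633, 0.1644]
tcp_rot: [[0.159, 0.987, 0.0], [0.987, -0.159, -0.001], [-0.001, 0.0, -1.0]]
force: [-2.4, -5.1, 2.8]
opening: 0.375
```

```bash
python3 look.py 2
```

```text
11.35 [ 0.51921214 -0.06325257  0.16442596] 0.37493665574324586 [-2.4 -5.1  2.8] 80.87389568073793
```

View pics/look2.png

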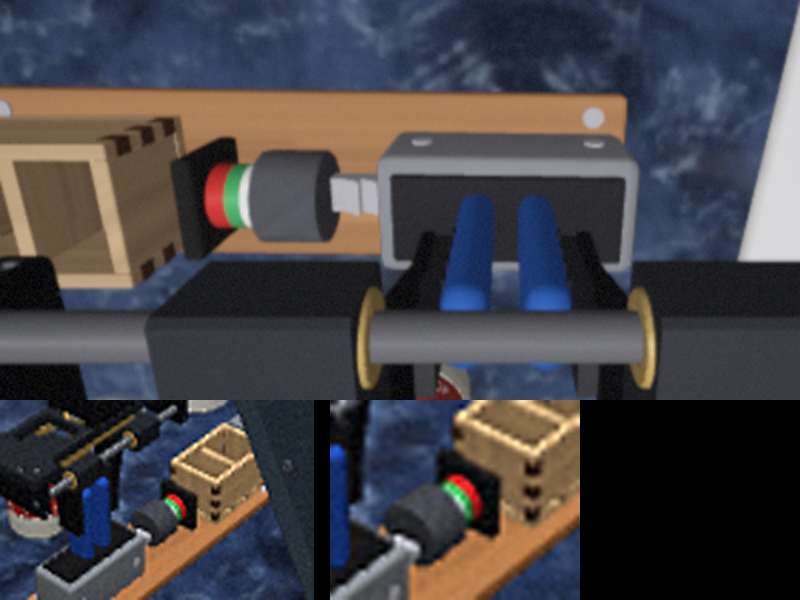

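The jaw advanced about 20 mm. Reopening, then the second stroke.

>>> {"op": "play_rows", "data": {
  "series": [
    {"tx":0,"ty":0,"turn":0,"tz":0},
    {"tx":0,"ty":0,"turn":0,"tz":0},
    {"tx":0,"ty":0,"turn":0,"tz":0},
    {"tx":0,"ty":0,"turn":0,"tz":0},
    {"tx":0,"ty":0,"turn":0,"tz":0},
    {"tx":0,"ty":0,"turn":0,"tz":0},
    {"tx":0,"ty":0,"turn":0,"tz":0},
    {"tx":0,"ty":0,"turn":0,"tz":0}
  ],
  "gripper": 0.82
}}

```text
time_s: 12.25
position: [0.5188, -0.0622, 0.1639]
tcp_rot: [[0.159, 0.987, -0.001], [0.987, -0.159, 0.001], [0.001, -0.001, -1.0]]
force: [0.2, -0.8, 0.8]
opening: 0.816
```

>>> {"op": "play_rows", "data": {
  "series": [
    {"tx":0,"ty":0,"turn":0,"tz":0},
    {"tx":0,"ty":0,"turn":0,"tz":0},
    {"tx":0,"ty":0,"turn":0,"tz":0},
    {"tx":0,"ty":0,"turn":0,"tz":0},
    {"tx":0,"ty":0,"turn":0,"tz":0},
    {"tx":0,"ty":0,"turn":0,"tz":0},
    {"tx":0,"ty":0,"turn":0,"tz":0},
    {"tx":0,"ty":0,"turn":0,"tz":0}
  ],
  "gripper": 0.42
}}

```text
time_s: 13.05
position: [0.519, -0.0632, 0.1641]
tcp_rot: [[0.159, 0.987, -0.0], [0.987, -0.159, -0.001], [-0.001, -0.0, -1.0]]
force: [-1.1, -5.9, -3.3]
opening: 0.425
```

```bash
python3 look.py 3
```

```text
13.05 [ 0.51900721 -0.06322395  0.16411032] 0.42469795142804956 [-1.1 -5.9 -3.3] 80.8758085440145
```

View pics/look3.png

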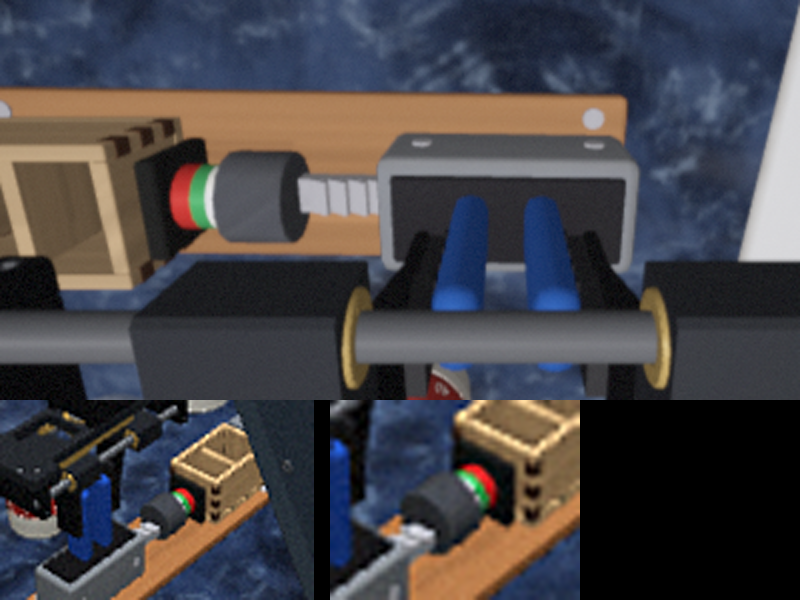

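>>> {"op": "play_rows", "data": {
  "series": [
    {"tx":0,"ty":0,"turn":0,"tz":0},
    {"tx":0,"ty":0,"turn":0,"tz":0},
    {"tx":0,"ty":0,"turn":0,"tz":0},
    {"tx":0,"ty":0,"turn":0,"tz":0}
  ],
  "gripper": 0.365
}}

```text
time_s: 13.55
position: [0.519, -0.0632, 0.1641]
tcp_rot: [[0.159, 0.987, -0.0], [0.987, -0.159, -0.001], [-0.001, -0.0, -1.0]]
force: [-1.0, -5.2, -3.1]
opening: 0.374
```

```bash
python3 look.py 4
```

```text
13.55 [ 0.51898825 -0.06321998  0.16411311] 0.37416457482153687 [-1.  -5.2 -3.1] 80.87276478240645
```

View pics/look4.png

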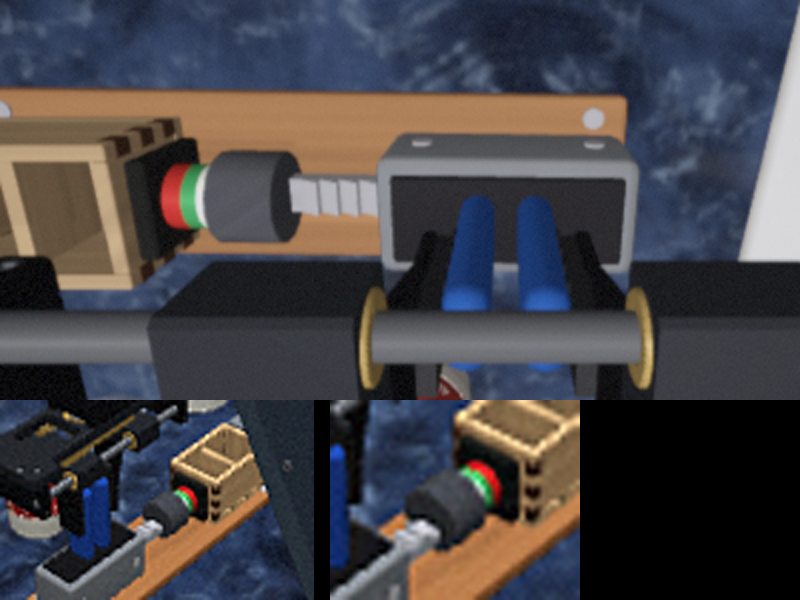

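>>> {"op": "play_rows", "data": {
  "series": [
    {"tx":0,"ty":0,"turn":0,"tz":0},
    {"tx":0,"ty":0,"turn":0,"tz":0},
    {"tx":0,"ty":0,"turn":0,"tz":0},
    {"tx":0,"ty":0,"turn":0,"tz":0},
    {"tx":0,"ty":0,"turn":0,"tz":0},
    {"tx":0,"ty":0,"turn":0,"tz":0},
    {"tx":0,"ty":0,"turn":0,"tz":0},
    {"tx":0,"ty":0,"turn":0,"tz":0}
  ],
  "gripper": 0.82
}}

```text
time_s: 14.45
position: [0.5192, -0.0624, 0.1645]
tcp_rot: [[0.159, 0.987, 0.001], [0.987, -0.159, 0.0], [0.0, 0.0, -1.0]]
force: [-0.5, 0.4, -1.1]
opening: 0.819
```

>>> {"op": "play_rows", "data": {
  "series": [
    {"tx":0,"ty":0,"turn":0,"tz":0},
    {"tx":0,"ty":0,"turn":0,"tz":0},
    {"tx":0,"ty":0,"turn":0,"tz":0},
    {"tx":0,"ty":0,"turn":0,"tz":0},
    {"tx":0,"ty":0,"turn":0,"tz":0},
    {"tx":0,"ty":0,"turn":0,"tz":0},
    {"tx":0,"ty":0,"turn":0,"tz":0}
  ],
  "gripper": 0.52
}}

```text
time_s: 15.15
position: [0.5191, -0.0632, 0.1643]
tcp_rot: [[0.159, 0.987, 0.0], [0.987, -0.159, -0.001], [-0.001, 0.0, -1.0]]
force: [-1.4, -4.9, 0.3]
opening: 0.525
```

```bash
python3 look.py 5
```

```text
15.15 [ 0.51911158 -0.0632408   0.1642771 ] 0.5247313028156354 [-1.4 -4.9  0.3] 80.87369007452378
```

View pics/look5.png

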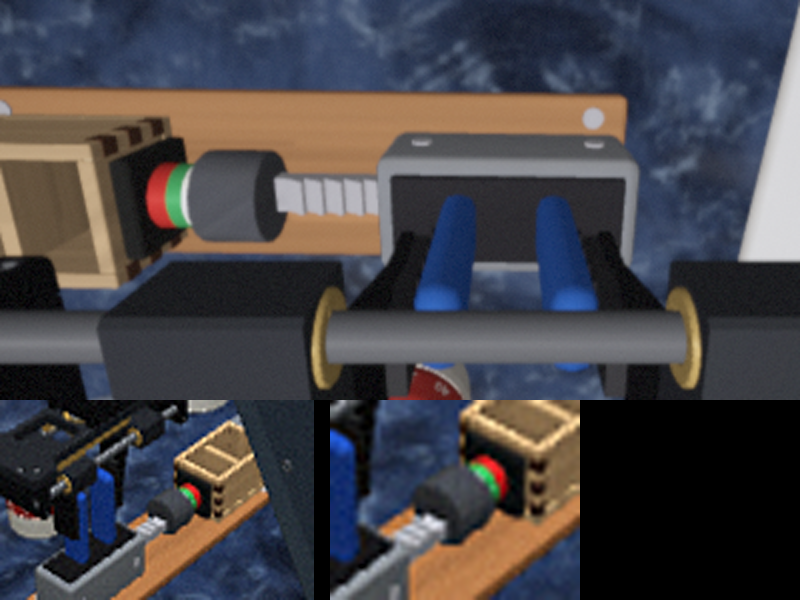

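The box is now being pushed home, and the white band has barely pressed in. Continuing in small steps.

>>> {"op": "play_rows", "data": {
  "series": [
    {"tx":0,"ty":0,"turn":0,"tz":0},
    {"tx":0,"ty":0,"turn":0,"tz":0},
    {"tx":0,"ty":0,"turn":0,"tz":0}
  ],
  "gripper": 0.45
}}

```text
time_s: 15.55
position: [0.5191, -0.0632, 0.1643]
tcp_rot: [[0.159, 0.987, 0.0], [0.987, -0.159, -0.001], [-0.001, 0.0, -1.0]]
force: [-2.0, -5.3, -0.3]
opening: 0.454
```

```bash
python3 look.py 6
```

```text
15.55 [ 0.51910286 -0.06324898  0.16428048] 0.4535340886074029 [-2.  -5.3 -0.3] 80.87630413507293
```

View pics/look6.png

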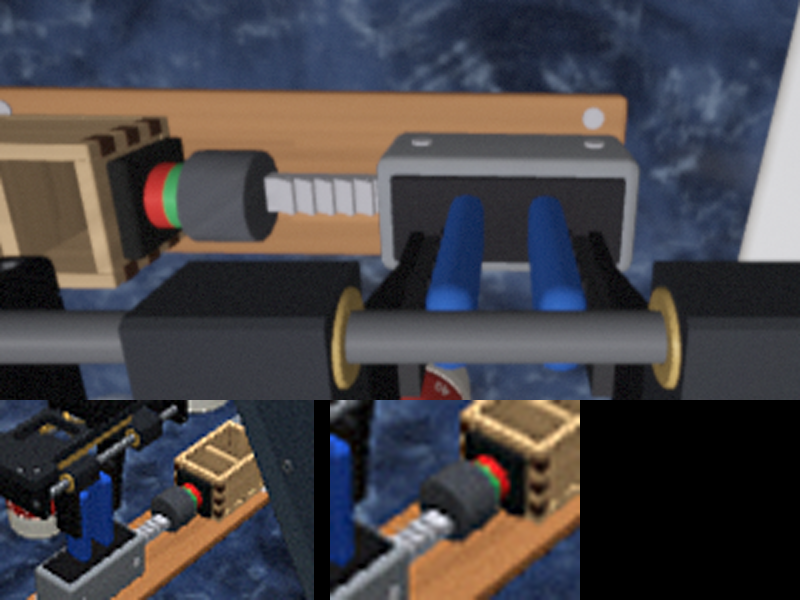

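White has gone in and the full green band is showing, so compression is about 5 mm. I want about 8 mm, so a small further squeeze.

>>> {"op": "play_rows", "data": {
  "series": [
    {"tx":0,"ty":0,"turn":0,"tz":0},
    {"tx":0,"ty":0,"turn":0,"tz":0},
    {"tx":0,"ty":0,"turn":0,"tz":0}
  ],
  "gripper": 0.41
}}

```text
time_s: 15.95
position: [0.5191, -0.0632, 0.1643]
tcp_rot: [[0.159, 0.987, 0.0], [0.987, -0.159, -0.001], [-0.001, 0.0, -1.0]]
force: [-1.1, -5.5, 0.7]
opening: 0.414
```

```bash
python3 look.py 7
python3 - <<'E'
import cv2
a=cv2.imread("pics/look5.png")[120:280,80:310];b=cv2.imread("pics/look6.png")[120:280,80:310];c=cv2.imread("pics/look7.png")[120:280,80:310]
cv2.imwrite("pics/cmp7.png",cv2.resize(cv2.hconcat([a,b,c]),(800,186*1)))
w=c; 
cv2.imwrite("pics/crop7.png",cv2.resize(c,None,fx=3.4,fy=3.4,interpolation=2))
E
```

```text
15.95 [ 0.51909998 -0.0632376   0.1642688 ] 0.4139123522562336 [-1.1 -5.5  0.7] 80.87438682655895
```

View pics/crop7.png

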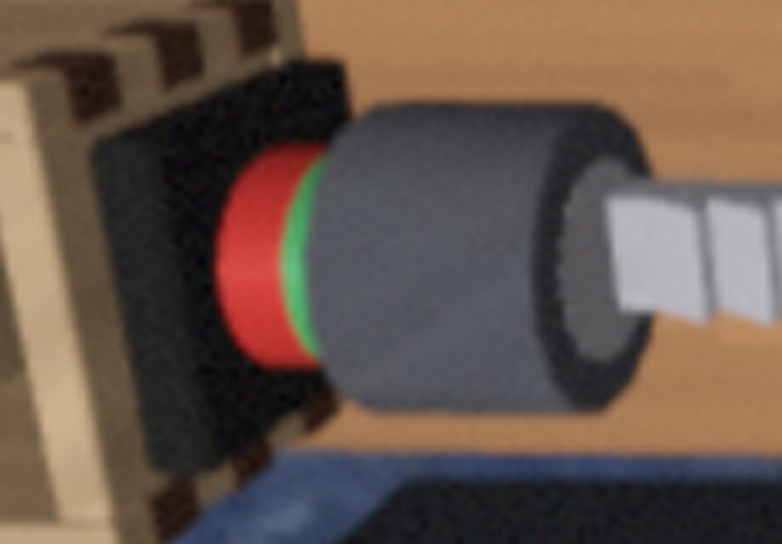

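View pics/look7.png

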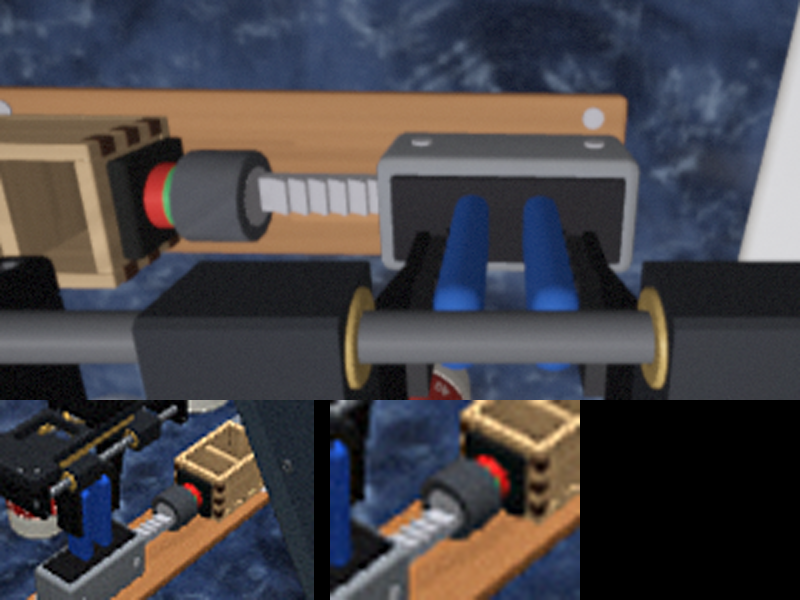

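A thin strip of green is left in this view, but the wide jaw rim hides about 2 mm of the plunger. Measured against the free-plunger frame, compression is about 6 mm. I'll squeeze 2 mm more to get mid-range.

>>> {"op": "play_rows", "data": {
  "series": [
    {"tx":0,"ty":0,"turn":0,"tz":0},
    {"tx":0,"ty":0,"turn":0,"tz":0},
    {"tx":0,"ty":0,"turn":0,"tz":0}
  ],
  "gripper": 0.385
}}

```text
time_s: 16.35
position: [0.5191, -0.0633, 0.1643]
tcp_rot: [[0.159, 0.987, 0.0], [0.987, -0.159, -0.001], [-0.001, 0.0, -1.0]]
force: [-2.5, -5.7, 0.2]
opening: 0.389
```

```bash
python3 look.py 8
python3 - <<'E'
from h import *
import cv2
for i in(1,2,3,4,5,6,7,8):
    a=cv2.imread(f"pics/look{i}.png")[190:200].astype(float).mean(0)[80:330]
    b,g,r=a.T
    red=np.nonzero((r>130)&(g<90))[0]; gr=np.nonzero((g>110)&(r<110)&(g>b+20))[0]; wh=np.nonzero((r>170)&(g>170)&(b>170))[0]
    print(i,[(80+x.min(),80+x.max()) if len(x) else None for x in(red,gr,wh[wh<(gr.max()+25)] if len(gr) else wh)])
c=cv2.imread("pics/look8.png")[120:280,80:310]; c=cv2.resize(c,None,fx=3.4,fy=3.4,interpolation=2); cv2.imwrite("pics/crop8.png",c)
s=vision.capture("scene"); cv2.imwrite("pics/sc8.png",cv2.resize(s["pixels"][215:260,235:300],None,fx=10,fy=10,interpolation=2))
w=vision.capture("wrist"); cv2.imwrite("pics/wr8.png",w["pixels"])
E
```

```text
16.35 [ 0.51910174 -0.06325068  0.16426363] 0.3891541110094742 [-2.5 -5.7  0.2] 80.8705611205271
1 [(np.int64(252), np.int64(268)), (np.int64(273), np.int64(284)), (np.int64(287), np.int64(295))]
2 [(np.int64(205), np.int64(221)), (np.int64(226), np.int64(236)), (np.int64(239), np.int64(247))]
3 [(np.int64(170), np.int64(187)), (np.int64(191), np.int64(202)), (np.int64(205), np.int64(212))]
4 [(np.int64(161), np.int64(178)), (np.int64(182), np.int64(193)), (np.int64(195), np.int64(202))]
5 [(np.int64(147), np.int64(163)), (np.int64(167), np.int64(178)), (np.int64(181), np.int64(186))]
6 [(np.int64(144), np.int64(160)), (np.int64(165), np.int64(176)), None]
7 [(np.int64(144), np.int64(160)), (np.int64(165), np.int64(169)), None]
8 [(np.int64(144), np.int64(160)), (np.int64(165), np.int64(165)), None]
```

View pics/crop8.png

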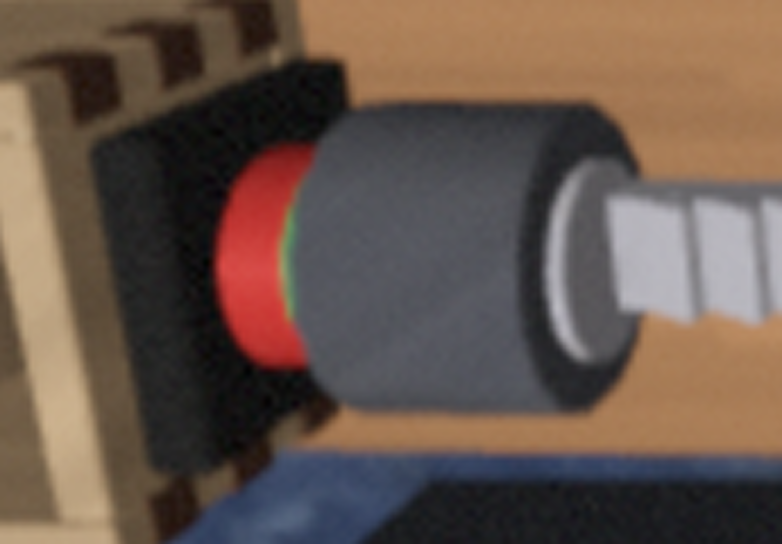

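View pics/sc8.png

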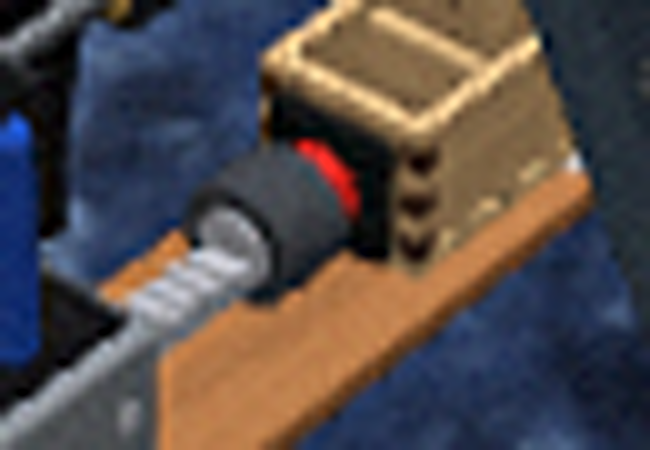

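View pics/wr8.png

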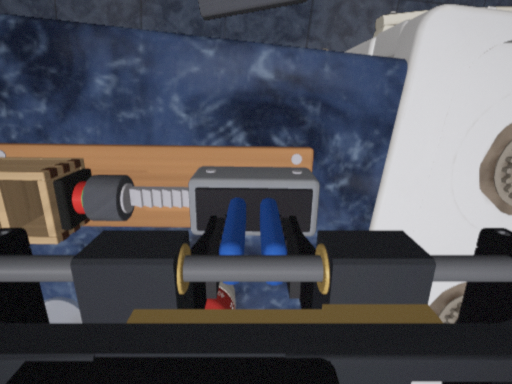

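The pad and box have stayed still over the last steps, with the red start at px 144 in frames 6 to 8, so the box is against the stop. Compression works out at 7–8 mm: 4.1 mm since frame 6, which was at 3–4 mm. The visible green agrees once the roughly 2 mm of rim occlusion is added. I'll hold briefly and recheck.

>>> {"op": "play_rows", "data": {
  "series": [
    {"tx":0,"ty":0,"turn":0,"tz":0},
    {"tx":0,"ty":0,"turn":0,"tz":0},
    {"tx":0,"ty":0,"turn":0,"tz":0},
    {"tx":0,"ty":0,"turn":0,"tz":0},
    {"tx":0,"ty":0,"turn":0,"tz":0},
    {"tx":0,"ty":0,"turn":0,"tz":0},
    {"tx":0,"ty":0,"turn":0,"tz":0},
    {"tx":0,"ty":0,"turn":0,"tz":0}
  ]
}}

```text
time_s: 17.35
position: [0.5191, -0.0633, 0.1643]
tcp_rot: [[0.159, 0.987, 0.0], [0.987, -0.159, -0.001], [-0.001, 0.0, -1.0]]
force: [-1.1, -5.2, -0.5]
opening: 0.386
```

```bash
python3 look.py 9
python3 - <<'E'
from h import *
p=vision.capture("top"); cv2.imwrite("pics/top9c.png",cv2.resize(p["pixels"][130:280,150:400],None,fx=3.2,fy=3.2,interpolation=3))
E
```

```text
17.35 [ 0.51910483 -0.06325146  0.16425939] 0.38644399451945294 [-1.1 -5.2 -0.5] 80.87673162117032
```

View pics/look9.png

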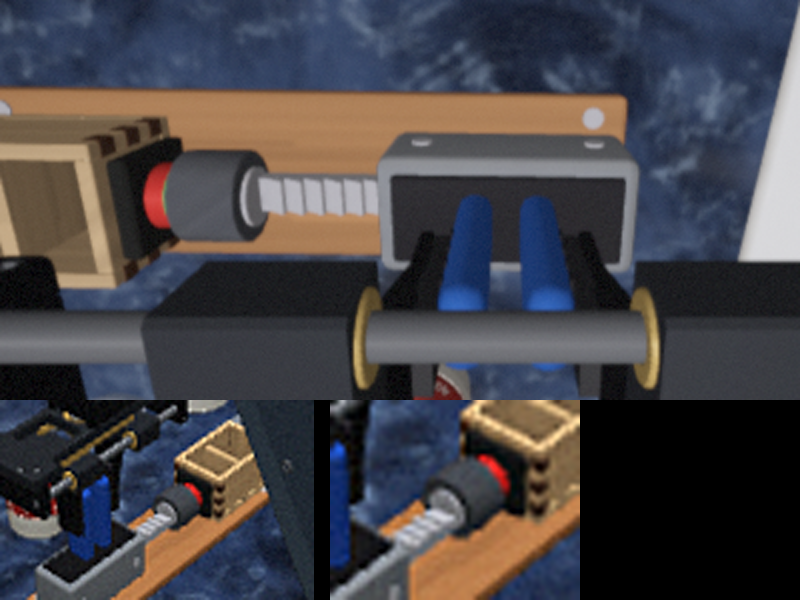

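View pics/top9c.png

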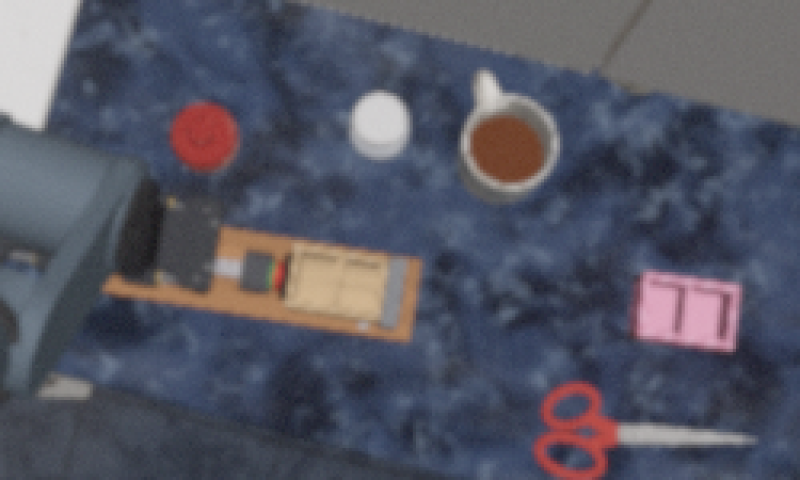

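The state is steady. The top view shows the box against the stop, green at the jaw's edge at (272,270) and the bystanders where they were. Handing in.

```bash
python3 -c "
from rig import bot
print(bot.hand_in())"
```

```text
the job is handed in; nothing more can be done
None
```

I set the wooden tea box (not the pink look-alike) lengthwise on the clamp's board and let go of it. I then pumped the blue grips three times and handed in at about 17.5 s of the 54 s allowed, still holding them squeezed.

- **Clamping:** during the last squeeze the jaw kept advancing while the pad and box stayed still. In the top view the box sits against the stop.
- **Pressure:** I estimate the plunger at 7–8 mm, against the right range of 5–11 mm. White has gone in and green is at the jaw's edge. The jaw's rim hides about 2 mm of the plunger in the wrist view, so the figure comes from the frame geometry and the jaw travel.
- **Holding:** it stayed steady over a 0.8 s hold. The grips closed only about 0.2 mm more, and the wrist force was about 5 N.
- **Bystanders:** the mug, egg timer and jar are where they were in the top view.
- **Disagreements:** in the wrist and scene views green looked almost gone, while the top view showed a clear green strip. Earlier, two moves were refused for rows missing some of the four numbers; the refused moves did nothing.

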